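# Make up the bathroom and kitchen cleaning kits

## Robot

A 6-joint arm with a two-finger parallel gripper is mounted at the origin on the work surface. World frame = base frame: x ahead of the robot, y to its left, z up, the work surface at z = 0. Lengths are in m, angles in rad, forces in N, time in s.
With the tool pointing down it reaches from about 0.375 to 0.9 m from the base axis. Payload 3.1 kg.
Tool frame: the origin (TCP) lies on the centre line of the jaws, within the pads' length; the fingertips stand robot.tip_reach ahead of it and the grasp point (between the pads) lies 8 mm behind it (robot.tip_reach is the distance from the TCP to the fingertips, in m); z points along the fingers, y is the line along which they close (so a half turn about z gives the same grasp; the last joint's range is limited). The gripper opens to 87 mm and grips with 3 to 60 N. Pads are 19 mm wide; open, the fingers measure 117 mm over their backs; the gripper's body (75 mm by 190 mm) begins 51 mm behind the grasp point.
Start: joints at [-1.522, 0.527, 1.433, -0, 1.181, -0.178], TCP at [0.141, -0.609, 0.234] pointing down, gripper open.
Joint ranges: [-3.08, 3.08], [-0.75, 2.2], [0.22, 2.44], [-1.43, 4.57], [0, 2.65], [-2.85, 2.85]. Speed limits (rad/s): [2.79, 2.79, 3.14, 3.14, 3.14, 3.14].

## Interface

Orientations are given as a unit quaternion [x, y, z, w].
In Python, from rig import robot gives the robot as it stands.
- The arm moves only by the tool jog_arm, never from a script. Its argument "motion" is one flat list of numbers, 7 for each row, row after row: the shift along the tool's x, y, z scaled (see below), then the turn, a rotation vector about the tool's x, y, z scaled (see below), then the gripper's target within -1 to 1 (shut at 1, half-way at 0, fully open at -1). In form: [x, y, z, rx, ry, rz, hand, x, y, z, rx, ry, rz, hand, ...]. A call has 1 to 12 rows; each row shifts and turns the commanded pose from where the row before left it, along the tool's axes as they then stand; what a row does not reach is not made up. The controller multiplies each number of a shift by 4 cm and each number of a turn by 4 degrees. A row lasts 1/8 s, in which the tool goes at most 62.5 mm and 10.7 degrees, less where a joint would pass 70% of its speed; a pose out of reach is approached as far as the arm can. A call with a number of a shift or a turn outside -1 to 1 is refused whole. A call with a gripper value outside its range is refused whole. The fingers move at their own pace and stop on an object; "grip_force" is the grip in N (left out, the last holds). Time passes only in rows, so rows that do not move let the fingers close. It gives the time, the measured TCP pose, the force, the opening and the grip force at its end, in the units of the state.
- robot.get_obs(): the state, without advancing time (a new reading comes with each control period).
- robot.camera(name): name is "scene" or "top" or "wrist"; returns the picture (384x512x3 uint8, blue, green, red); there is no depth.
- robot.calibration(name): a dict with "fx", "fy", "cx", "cy" (pixels), "R" (3x3) and "t" (3): a world point X has camera coordinates R X + t; the wrist camera has in their place "T_tool_cam" (4x4, takes a point from camera to tool coordinates, whose origin is the TCP and whose axes are the flange's). Camera axes: x right, y down, z forward; pixel columns grow to the right and rows downward; lengths in m; the calibration is good to about 2 mm. A picture is of the moment at which its call begins: read the wrist's pose just before it. calibration takes no time and is no camera call.
- robot.hand_in(): hands the job in; it is judged then, once.
The state is a dict: "time": time; "q": joint angles; "joint_velocities": joint speeds; "joint_torque": joint torques, N m; "position": TCP position; "tool_rot": TCP orientation; "ft_force": force on the tool from outside, world axes, zero at the start; "moment": the same for the moment, N m; "grip_width": finger opening in m; "grip_force": force on a finger pad.
Only numpy, scipy, OpenCV 4.12 (cv2) and the standard library are available. Lean on these libraries where they do the work, as an engineer would, in place of code of your own. Each camera call takes 0.05 s, during which the arm holds its last target. There are 200 camera calls.

## Task

Make up the two cleaning kits: stand the red-capped bottle in the small bay of the red tote, lay the wooden scrub brush bristles down in its long bay, and turn the white-bristled brush head so that its slot matches the drive tang of the scrubber lying in that tote and slide it on until fully home. In the green tote, stand the green-capped bottle in the small bay and the yellow-lidded tub in the long bay. The blue-capped bottle and the black polishing head are not wanted: leave them where they are.

Things in the scene. Friction and masses are not known exactly. Their poses are not given: they have to be found in the camera images.
- bath_tote: Red plastic tote, fixed, 180 (x) x 240 (y) x 50 mm high, walls and floor 4 mm. Origin: centre of underside; +x away from the robot. Dividers 40 mm high. Front (-x) half: small bay 92 x 84 mm centred at x -40, y +74; long bay 92 x 144 mm centred at x -40, y -44. In the back strip lies a scrubber, part of the tote: grey handle under 50 mm high, motor end at x 48, y -66 with a black seat 64 mm up.
- kitchen_tote: Green plastic tote, fixed, 180 (x) x 240 (y) x 50 mm high, walls and floor 4 mm. Origin: centre of underside; +x away from the robot. Dividers 40 mm high. Front (-x) half: small bay 92 x 84 mm centred at x -40, y +74; long bay 92 x 144 mm centred at x -40, y -44. Its back strip already holds a carton and a squeegee, under 40 mm high.
- spindle: Orange drive tang standing up from the scrubber's round black seat (48 mm) in the red tote. Origin: on its axis at seat level, z up. 18 mm long along its x, 8 mm along its y, 24 mm high with a rounded top. It may stand at any angle; its gearing holds it there, but 0.1 N m turns it. Half a turn makes no difference.
- brush_head: Scrubber head: round, 58 mm in diameter, 40 mm high, firm all the way up, blue rim, ring of white bristles pointing up, 0.07 kg. Through its orange middle (18 mm thick) goes a slot 22 mm long along its x, 12 mm along its y: 2 mm of play on the tang all round. Origin: centre of its underside, z up. Home: underside on the black seat, tang in the slot.
- felt_head: Black polishing head, not wanted: round disc 58 mm in diameter, 34 mm high, grey below, black above. Origin: centre of its underside.
- red_bottle: White bottle with red cap and label (bathroom descaler), 145 mm high, 0.26 kg: straight wall 52 mm in diameter up to 98 mm, sloping shoulder, 33 mm cap. Origin: centre of its underside, z up; round.
- green_bottle: White bottle with green cap and label (kitchen degreaser), 145 mm high, 0.26 kg: straight wall 52 mm in diameter up to 98 mm, sloping shoulder, 33 mm cap. Origin: centre of its underside, z up; round.
- blue_bottle: White bottle with blue cap and label (window cleaner), not wanted, 145 mm high, 0.26 kg: straight wall 52 mm in diameter up to 98 mm, sloping shoulder, 33 mm cap. Origin: centre of its underside, z up; round.
- tablet_tub: White and yellow round tub with a yellow screw lid: 59 mm in diameter, 95 mm high, the lid (top 19 mm) 62 mm in diameter, 0.22 kg. Origin: centre of its underside, z up.
- scrub_brush: Wooden scrub brush, white bristles, handle like an iron's, 0.15 kg. 48 mm along its x, 115 mm along its y, wooden block up to 38 mm; above it a straight bar along y, 24 mm wide, 108 mm long, 62 to 82 mm high, on two posts, with an opening 24 mm high and 72 mm long under it. Origin: centre of the underside of the bristles, z up.
Not all that is in view belongs to the job. There is more than one size of the tablet_tub; the job needs the larger.

How it is judged:
At the end, for the whole second after the job is handed in: Red bottle and scrub brush on the floors of the red tote's small and long bay, green bottle and tub likewise in the green tote (upright within 0.12 rad, under 10 mm up); brush head on the tang (5 mm high, 8 mm aside, 0.3 rad at most); all at rest (x of red_bottle in the frame of bath_tote between -0.08 and 0 m and y of red_bottle in the frame of bath_tote between 0.038 and 0.11 m and z of each of red_bottle, scrub_brush in the frame of bath_tote below 0.01 m and angle between each of red_bottle, scrub_brush, green_bottle, tablet_tub, brush_head's own z axis and vertical below 0.12 rad and linear speed of each of red_bottle, scrub_brush, green_bottle, tablet_tub, brush_head below 0.02 m/s and x of scrub_brush in the frame of bath_tote between -0.08 and 0 m and y of scrub_brush in the frame of bath_tote between -0.11 and 0.022 m and x of green_bottle in the frame of kitchen_tote between -0.08 and 0 m and y of green_bottle in the frame of kitchen_tote between 0.038 and 0.11 m and z of each of green_bottle, tablet_tub in the frame of kitchen_tote below 0.01 m and x of tablet_tub in the frame of kitchen_tote between -0.08 and 0 m and y of tablet_tub in the frame of kitchen_tote between -0.11 and 0.022 m and horizontal distance between brush_head and spindle below 0.008 m and z of brush_head in the frame of spindle below 0.005 m and angle between the x axis of brush_head and the x axis of spindle, either way round below 0.3 rad); the robot touches nothing.
It fails at once if the blue-capped bottle is shifted by more than 30 mm or tipped (distance of blue_bottle from where it was at the start of the episode above 0.03 m or angle between blue_bottle's own z axis and vertical above 0.4 rad).
It fails at once if the black polishing head is shifted by more than 30 mm or tipped (distance of felt_head from where it was at the start of the episode above 0.03 m or angle between felt_head's own z axis and vertical above 0.4 rad).
It also fails if it takes over 125 s, if anything falls off the work surface, if the arm or the gripper's body presses on something with over 40 N, if the wrist force passes 120 N, or if a joint passes its speed limit or range.

## Working session

There is one attempt and no reset: what is moved stays moved. The work goes in short steps, Python scripts to look and compute and a tool call to move; the robot and the scene stay as the last step left them, time stands still between calls to the robot, and variables do not carry over. Pictures are saved under pics/ and viewed, at most 14 in all, crops included, and the job is handed in when it is done.

Besides the shell and the picture viewer there is one more tool, called as name(argument=value, ...) on one line, values as JSON. jog_arm: Moves the arm, as the interface text tells. Shifts and turns lie within -1 to 1; 1 stands for 4 cm of shift or 4 degrees of turn. Its arguments: {"type":"object","properties":{"motion":{"type":"array","items":{"type":"number"}},"grip_force":{"type":"number"}},"required":["motion"]}

```bash
ls; mkdir -p pics
python3 - <<'E'
from rig import robot
import cv2,numpy as np
np.set_printoptions(precision=4,suppress=True)
for n in("scene","top"):
    cv2.imwrite(f"pics/{n}0.png",robot.camera(n)); print(n,robot.calibration(n))
print(robot.calibration("wrist"),robot.tip_reach); print(robot.get_obs())
E
```

```text
pics
scene {'fx': 349.6158701514845, 'fy': 349.6158701514845, 'cx': 256.2708426729793, 'cy': 190.31317874677038, 'R': array([[-0.3058,  0.9519,  0.018 ],
       [ 0.5205,  0.183 , -0.834 ],
       [-0.7972, -0.2457, -0.5515]]), 't': array([ 0.1907, -0.2031,  1.4328])}
top {'fx': 410.64340030606724, 'fy': 410.64340030606724, 'cx': 260.7520747025868, 'cy': 191.06421259159404, 'R': array([[-0.0128, -0.9999,  0.003 ],
       [-0.9929,  0.0123, -0.1186],
       [ 0.1186, -0.0045, -0.9929]]), 't': array([-0.0283,  0.5764,  1.1491])}
{'fx': 271.43570323304186, 'fy': 271.43570323304186, 'cx': 251.82391730549503, 'cy': 191.86444493672806, 'T_tool_cam': array([[-0.0002, -0.9682, -0.2503,  0.0684],
       [ 1.    , -0.0003,  0.0005,  0.0008],
       [-0.0006, -0.2503,  0.9682, -0.1513],
       [ 0.    ,  0.    ,  0.    ,  1.    ]])} 0.011
{'time': 0.1, 'q': array([-1.5225,  0.5284,  1.4338,  0.    ,  1.1814, -0.1785]), 'joint_velocities': array([-0.0002, -0.0021, -0.004 , -0.0014,  0.0004,  0.0005]), 'joint_torque': array([ -0.0003, -44.0986, -17.715 ,   0.0635,   0.0534,  -0.    ]), 'position': array([ 0.1405, -0.6084,  0.2327]), 'tool_rot': array([ 0.9936,  0.1132,  0.0001, -0.0009]), 'ft_force': array([-1.1938,  0.0591,  1.0584]), 'moment': array([-0.0029,  0.0081, -0.0063]), 'grip_force': 0.0, 'grip_width': 0.08728182565987248}
```

Run:
```python
import cv2
for n in("scene","top"):
    a=cv2.imread(f"pics/{n}0.png"); cv2.imwrite(f"pics/{n}0b.png",cv2.resize(a,(800,600),interpolation=cv2.INTER_CUBIC))
```

```text
(no output)
```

View pics/top0b.png

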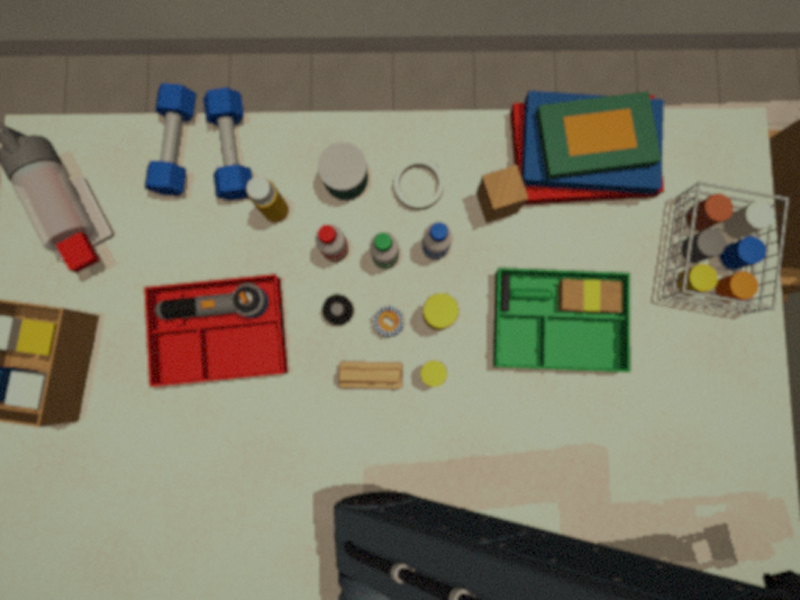

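View pics/scene0b.png

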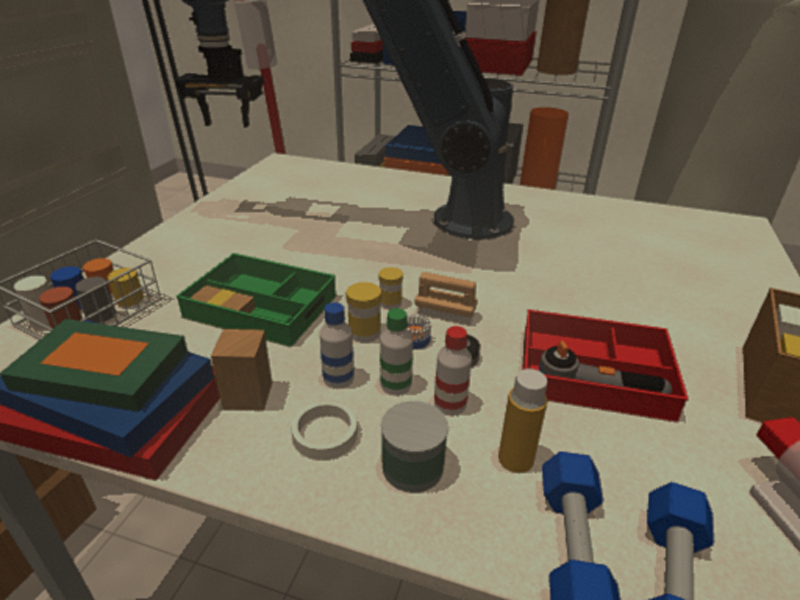

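Candidates, in displayed top-view pixels:
- **Tub:** large yellow lid (440,311) or small one (433,373). I choose the large one.
- **Bottles:** red (327,238), green (382,245), and blue (437,235), which stays. The amber bottle (267,198) is clutter.
- **Heads:** white-bristled (388,321). The black felt head (338,309) stays.
- **Scrub brush:** (370,375).

Red tote is at the left (about 215,330), with the tang at (249,299). Green tote is at (562,320).

```bash
cat > h.py <<'E'
from rig import robot
import cv2,numpy as np
from scipy.spatial.transform import Rotation as Ro
np.set_printoptions(precision=4,suppress=True)
def cam(name,o=None):
    c=robot.calibration(name); K=np.array([[c['fx'],0,c['cx']],[0,c['fy'],c['cy']],[0,0,1]])
    if name=="wrist":
        o=o or robot.get_obs(); T=np.eye(4); T[:3,:3]=Ro.from_quat(o['tool_rot']).as_matrix(); T[:3,3]=o['position']
        M=np.linalg.inv(T@c['T_tool_cam']); R,t=M[:3,:3],M[:3,3]
    else: R,t=c['R'],c['t']
    return K,R,t
def tri(obs): # list of (cam,(u,v))
    A=[];b=[]
    for (K,R,t),p in obs:
        d=R.T@np.linalg.solve(K,[p[0],p[1],1]); d/=np.linalg.norm(d); C=-R.T@t; P=np.eye(3)-np.outer(d,d); A.append(P); b.append(P@C)
    return np.linalg.lstsq(np.vstack(A),np.hstack(b),rcond=None)[0]
def atz(c,p,z):
    K,R,t=c; d=R.T@np.linalg.solve(K,[p[0],p[1],1]); C=-R.T@t; return C+d*(z-C[2])/d[2]
def proj(c,X):
    K,R,t=c; p=K@(R@np.asarray(X)+t); return p[:2]/p[2]
E
python3 - <<'E'
from h import *
T,S=cam("top"),cam("scene"); f=1.5625
P=dict(redcap=((327,233),(456,334)),greencap=((382,240),(397,315)),bluecap=((438,230),(335,311)),tub=((440,311),(364,293)),small=((433,373),(391,274)),
 brush=((388,321),(416,326)),felt=((338,309),(468,345)),bar=((371,369),(447,281)),tang=((250,297),(563,345)),
 rtNW=((145,287),(682,408)),rtNE=((278,276),(524,363)),rtSE=((286,372),(528,313)),rtSW=((151,385),(679,338)),
 gNW=((498,269),(288,341)),gNE=((629,273),(180,296)),gSE=((629,370),(235,256)),gSW=((493,370),(335,288)))
for k,(a,b) in P.items():
    X=tri([(T,np.array(a)/f),(S,np.array(b)/f)]); print(k,X, proj(T,X)*f-a)
E
```

```text
redcap [0.6778 0.0999 0.1378] [ 0.2579 -0.0557]
greencap [0.6641 0.0059 0.1403] [ 0.5106 -0.1574]
bluecap [ 0.6809 -0.089   0.1369] [ 0.176  -0.0711]
tub [ 0.5473 -0.0932  0.0868] [ 0.5093 -0.1813]
small [ 0.439  -0.0794  0.0677] [ 0.2534 -0.0811]
brush [0.5354 0.0008 0.0286] [ 0.0024 -0.0007]
felt [0.5581 0.0974 0.0271] [-2.2397  0.4658]
bar [0.4468 0.0317 0.0792] [-0.9698  0.2404]
tang [0.5764 0.249  0.0799] [-3.0525  0.2556]
rtNW [0.6037 0.4451 0.031 ] [2.6345 0.0795]
rtNE [0.6166 0.1993 0.0614] [-0.6755  0.0879]
rtSE [0.4439 0.1877 0.04  ] [-0.9613  0.1457]
rtSW [0.424  0.4431 0.0309] [-5.713   0.0056]
gNW [ 0.6327 -0.2075  0.0127] [ 0.0078 -0.0035]
gNE [ 0.6153 -0.4403  0.0476] [-1.1667  0.6697]
gSE [ 0.439  -0.4332  0.0418] [-0.9908  0.4753]
gSW [ 0.4442 -0.1954  0.0135] [ 1.555  -0.6036]
```

jog_arm(motion=[0,0,-0.42,0,0,0.81,-1,0,0,-0.42,0,0,0.81,-1,0,0,-0.42,0,0,0.81,-1,0,0,-0.42,0,0,0.81,-1], grip_force=25)

```text
time: 0.6
position: [0.1406, -0.6085, 0.3006]
tool_rot: [1.0, -0.001, -0.0, -0.001]
ft_force: [0.2, -0.8, -0.9]
grip_width: 0.0868
grip_force: 0.0
```

jog_arm(motion=[0.82,-0.93,0,0,0,0,-1,0.82,-0.93,0,0,0,0,-1,0.82,-0.93,0,0,0,0,-1,0.82,-0.93,0,0,0,0,-1,0.82,-0.93,0,0,0,0,-1,0.82,-0.93,0,0,0,0,-1,0.82,-0.93,0,0,0,0,-1,0.82,-0.93,0,0,0,0,-1,0.82,-0.93,0,0,0,0,-1,0.82,-0.93,0,0,0,0,-1,0.82,-0.93,0,0,0,0,-1,0,0,0,0,0,0,-1])

```text
time: 2.1
position: [0.5025, -0.1968, 0.3003]
tool_rot: [1.0, 0.003, -0.0, -0.0]
ft_force: [-1.1, 0.7, -0.1]
grip_width: 0.0866
grip_force: 0.0
```

```bash
cat >> h.py <<'E'
import pickle
def shot(n):
    o=robot.get_obs(); im=robot.camera("wrist"); cv2.imwrite(f"pics/{n}.png",im); pickle.dump(cam("wrist",o),open(f"pics/{n}.pkl","wb"))
    cv2.imwrite(f"pics/{n}b.png",cv2.resize(im,(800,600),interpolation=cv2.INTER_CUBIC)); print(o['time'],o['position'],o['tool_rot'],o['joint_velocities']); return o
def load(n): return pickle.load(open(f"pics/{n}.pkl","rb"))
E
python3 -c "
from h import *
shot('w1')"
```

```text
2.1 [ 0.5025 -0.1968  0.3003] [ 1.      0.0029 -0.0001 -0.0005] [-0.0608 -0.0089  0.0167 -0.0423  0.001  -0.0228]
```

jog_arm(motion=[0,-0.91,0,0,0,0,-1,0,-0.91,0,0,0,0,-1,0,-0.91,0,0,0,0,-1,0,-0.91,0,0,0,0,-1,0,-0.91,0,0,0,0,-1,0,-0.91,0,0,0,0,-1,0,-0.91,0,0,0,0,-1,0,-0.91,0,0,0,0,-1,0,-0.91,0,0,0,0,-1,0,-0.91,0,0,0,0,-1,0,-0.91,0,0,0,0,-1,0,0,0,0,0,0,-1])

```text
time: 3.65
position: [0.5007, 0.2012, 0.3005]
tool_rot: [1.0, 0.001, -0.0, 0.0]
ft_force: [-0.2, -0.1, 0.2]
grip_width: 0.087
grip_force: 0.0
```

```bash
python3 -c "
from h import *
shot('w2')"
```

```text
3.65 [0.5007 0.2012 0.3005] [ 1.      0.0011 -0.0003  0.0002] [-0.0404 -0.007   0.019  -0.0292  0.0014 -0.0151]
```

View pics/w1b.png

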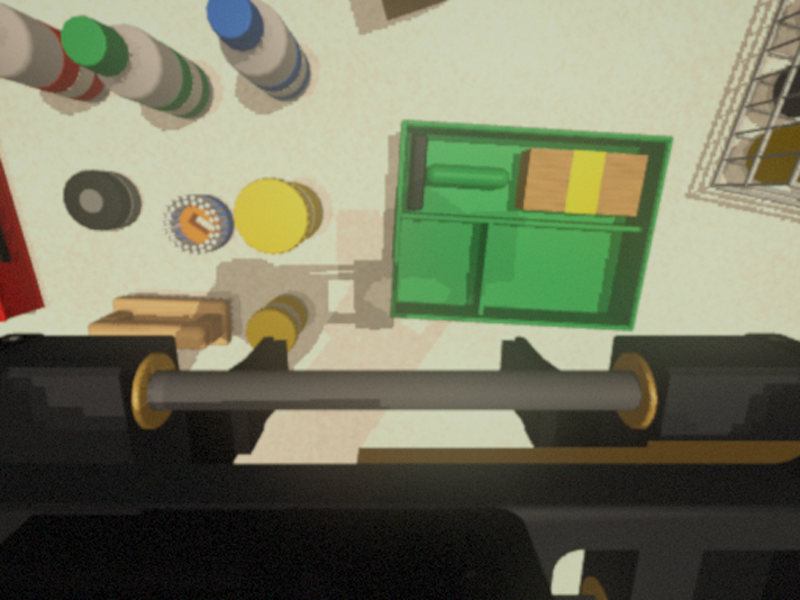

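View pics/w2b.png

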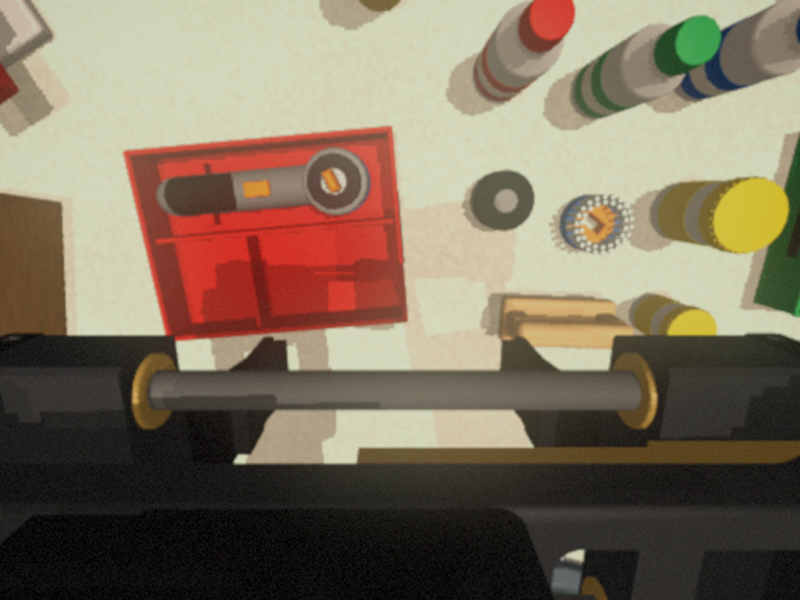

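w1 shows the green tote with rim corners (403,122), (671,138), (633,328), (393,316), plus caps, the big tub lid (272,215) and the brush head (201,224). w2 shows the red tote with corners (127,153), (391,128), (406,320), (170,338), the tang at about (331,180), and the brush head slot near (597,223).

```bash
cat > m.py <<'E'
from h import *
T,S,A,B=cam("top"),cam("scene"),load('w1'),load('w2'); f=1.5625
def t(n,*l): 
    X=tri([(c,np.array(p)/f) for c,p in l]); print(n,X,[np.round(proj(c,X)*f-p,1).tolist() for c,p in l])
t('green',(T,(382,240)),(S,(397,315)),(A,(95,43)),(B,(691,42)))
t('red',(T,(327,233)),(S,(456,334)),(B,(548,22)))
t('blue',(T,(438,230)),(S,(335,311)),(A,(236,22)))
t('tub',(T,(440,311)),(S,(364,293)),(A,(272,215)),(B,(750,214)))
t('small',(T,(433,373)),(S,(391,274)),(B,(691,328)))
t('head',(T,(388,321)),(S,(416,326)),(A,(201,224)),(B,(597,223)))
t('felt',(T,(338,309)),(A,(91,200)),(B,(506,200)))
t('tang',(T,(250,297)),(S,(563,345)),(B,(331,180)))
def tote(c,px):
    W=np.array([atz(c,np.array(p)/f,.05) for p in px])[:,:2]
    L=np.array([[.09,.12],[.09,-.12],[-.09,-.12],[-.09,.12]]); m=W.mean(0)
    H=L.T@(W-m); a=np.arctan2(H[0,1]-H[1,0],H[0,0]+H[1,1]); R=np.array([[np.cos(a),-np.sin(a)],[np.sin(a),np.cos(a)]])
    print('tote',m,np.degrees(a),'resid',(W-m-L@R.T).round(4).tolist(),'small',m+R@[-.04,.074],'long',m+R@[-.04,-.044],'spin',m+R@[.048,-.066])
tote(A,[(403,122),(671,138),(633,328),(393,316)])
tote(B,[(127,153),(391,128),(406,320),(170,338)])
E
python3 m.py
```

```text
green [0.664  0.0043 0.138 ] [[1.5, 0.2], [-0.4, 1.0], [-5.7, -0.1], [-0.5, 0.6]]
red [0.677  0.0997 0.1372] [[0.4, 0.5], [0.2, -0.1], [-0.4, -1.7]]
blue [ 0.6795 -0.0905  0.1346] [[1.0, 1.1], [-0.2, 0.5], [-3.4, -2.7]]
tub [ 0.5493 -0.0944  0.0898] [[1.3, -1.5], [-0.6, -0.9], [-1.2, 1.1], [-5.3, 1.3]]
small [ 0.4412 -0.0798  0.0695] [[0.6, -1.3], [-0.3, -0.3], [-2.6, 2.0]]
head [ 0.5363 -0.0015  0.0257] [[1.3, -0.4], [-1.4, 1.3], [-4.9, 1.1], [-0.4, 1.8]]
felt [0.5595 0.0925 0.0341] [[-0.0, -0.7], [0.4, 0.7], [-0.2, 0.7]]
tang [0.5768 0.2503 0.0802] [[-3.8, 0.0], [-2.6, 0.3], [3.2, 0.6]]
tote [ 0.5341 -0.3207] -2.6696843004790107 resid [[-0.0004, -0.0002], [-0.0012, 0.0008], [0.0008, 0.0001], [0.0008, -0.0007]] small [ 0.4976 -0.2449] long [ 0.4921 -0.3627] spin [ 0.579  -0.3888]
tote [0.5233 0.3134] 4.93812698194773 resid [[-0.0017, -0.0012], [-0.0009, 0.001], [0.0006, 0.0016], [0.002, -0.0014]] small [0.4771 0.3836] long [0.4873 0.2661] spin [0.5768 0.2517]
```

jog_arm(motion=[0,0,0,0,0,-1,-1,0,0,0,0,0,-1,-1,0,0,0,0,0,-1,-1,0,0,0,0,0,-1,-1,0,0,0,0,0,-1,-1,0,0,0,0,0,-1,-1,0,0,0,0,0,-1,-1,0,0,0,0,0,-1,-1,0,0,0,0,0,-1,-1,0,0,0,0,0,-1,-1,0,0,0,0,0,-1,-1,0,0,0,0,0,-1,-1])

```text
time: 5.2
position: [0.501, 0.1985, 0.3006]
tool_rot: [0.913, 0.407, -0.0, 0.0]
ft_force: [-0.5, 0.1, 0.0]
grip_width: 0.0868
grip_force: 0.0
```

jog_arm(motion=[0,0,0,0,0,-1,-1,0,0,0,0,0,-1,-1,0,0,0,0,0,-1,-1,0,0,0,0,0,-1,-1,0,0,0,0,0,-1,-1,0,0,0,0,0,-1,-1,0,0,0,0,0,-1,-1,0,0,0,0,0,-1,-1,0,0,0,0,0,-1,-1,0,0,0,0,0,-1,-1,0,0,0,0,0,-0.5,-1,0,0,0,0,0,0,-1])

```text
time: 6.7
position: [0.501, 0.1997, 0.3007]
tool_rot: [0.708, 0.707, -0.0, 0.0]
ft_force: [-1.0, 0.8, -0.6]
grip_width: 0.0871
grip_force: 0.0
```

jog_arm(motion=[-0.5,0.88,0,0,0,0,-1,-0.5,0.88,0,0,0,0,-1,-0.5,0.88,0,0,0,0,-1,-0.5,0.88,0,0,0,0,-1,-0.5,0.88,0,0,0,0,-1,0,0,0,0,0,0,-1])

```text
time: 7.45
position: [0.6791, 0.0983, 0.2998]
tool_rot: [0.708, 0.706, -0.0, 0.0]
ft_force: [0.5, -0.5, 0.4]
grip_width: 0.0872
grip_force: 0.0
```

jog_arm(motion=[0,0,0.95,0,0,0,-1,0,0,0.95,0,0,0,-1,0,0,0.95,0,0,0,-1,0,0,0.95,0,0,0,-1,0,0,0.95,0,0,0,-1,0,0,0.5,0,0,0,-1,0,0,0,0,0,0,-1])

```text
time: 8.32
position: [0.6755, 0.1012, 0.0894]
tool_rot: [0.707, 0.707, -0.001, -0.001]
ft_force: [-0.3, 0.7, -0.3]
grip_width: 0.087
grip_force: 0.0
```

jog_arm(motion=[0,0,0,0,0,0,1,0,0,0,0,0,0,1,0,0,0,0,0,0,1,0,0,0,0,0,0,1,0,0,0,0,0,0,1], grip_force=25)

```text
time: 8.95
position: [0.6774, 0.1009, 0.0913]
tool_rot: [0.707, 0.707, 0.0, 0.0]
ft_force: [0.6, -0.3, 2.0]
grip_width: 0.0514
grip_force: 25.0
```

jog_arm(motion=[0,0,-0.85,0,0,0,1,0,0,-0.85,0,0,0,1,0,0,-0.85,0,0,0,1,0,0,-0.85,0,0,0,1,0,0,-0.85,0,0,0,1])

```text
time: 9.57
position: [0.6761, 0.1009, 0.2608]
tool_rot: [0.707, 0.707, -0.001, -0.001]
ft_force: [0.6, 0.2, -2.5]
grip_width: 0.0514
grip_force: 25.0
```

jog_arm(motion=[0.88,-0.63,0,0,0,0,1,0.88,-0.63,0,0,0,0,1,0.88,-0.63,0,0,0,0,1,0.88,-0.63,0,0,0,0,1,0.88,-0.63,0,0,0,0,1,0.88,-0.63,0,0,0,0,1,0.88,-0.63,0,0,0,0,1,0.88,-0.6,0,0,0,0,1,0,0,0,0,0,0,1,0,0,0,0,0,0,1])

```text
time: 10.82
position: [0.4761, 0.3821, 0.2602]
tool_rot: [0.707, 0.708, -0.001, 0.0]
ft_force: [-0.4, -0.4, -2.9]
grip_width: 0.0512
grip_force: 25.0
```

jog_arm(motion=[0,0,0.9,0,0,0,1,0,0,0.9,0,0,0,1,0,0,0.9,0,0,0,1,0,0,0.9,0,0,0,1,0,0,0.3,0,0,0,1,0,0,0.2,0,0,0,1,0,0,0,0,0,0,1])

```text
time: 11.7
position: [0.4771, 0.3824, 0.0973]
tool_rot: [0.707, 0.707, 0.0, 0.0]
ft_force: [0.5, 0.0, -2.8]
grip_width: 0.0514
grip_force: 25.0
```

jog_arm(motion=[0,0,0.04,0,0,0,1,0,0,0.03,0,0,0,1,0,0,0,0,0,0,1])

```text
time: 12.08
position: [0.4771, 0.383, 0.0952]
tool_rot: [0.707, 0.707, 0.001, 0.0]
ft_force: [-0.2, -0.9, 2.7]
grip_width: 0.0515
grip_force: 25.0
```

jog_arm(motion=[0,0,0,0,0,0,-1,0,0,0,0,0,0,-1,0,0,0,0,0,0,-1,0,0,0,0,0,0,-1,0,0,-0.5,0,0,0,-1,0,0,-0.9,0,0,0,-1,0,0,-0.9,0,0,0,-1,0,0,-0.9,0,0,0,-1,0,0,-0.9,0,0,0,-1])

```text
time: 13.2
position: [0.4761, 0.3823, 0.259]
tool_rot: [0.707, 0.707, -0.0, -0.0]
ft_force: [0.4, 0.2, -0.4]
grip_width: 0.0872
grip_force: 0.0
```

jog_arm(motion=[-0.94,0.47,0,0,0,0,-1,-0.94,0.47,0,0,0,0,-1,-0.94,0.47,0,0,0,0,-1,-0.94,0.47,0,0,0,0,-1,-0.94,0.47,0,0,0,0,-1,-0.94,0.47,0,0,0,0,-1,-0.94,0.47,0,0,0,0,-1,-0.94,0.47,0,0,0,0,-1,-0.94,0.47,0,0,0,0,-1,-0.94,0.47,0,0,0,0,-1,0,0,0,0,0,0,-1,0,0,0,0,0,0,-1])

```text
time: 14.7
position: [0.664, 0.0069, 0.2575]
tool_rot: [0.707, 0.707, -0.0, -0.001]
ft_force: [0.1, 0.1, -0.2]
grip_width: 0.0871
grip_force: 0.0
```

```bash
python3 -c "
from h import *
shot('w3')"
```

```text
14.7 [0.664  0.0069 0.2575] [ 0.707   0.7072 -0.0002 -0.0008] [ 0.0205 -0.0091  0.0092 -0.0009  0.0007 -0.0004]
```

View pics/w3b.png

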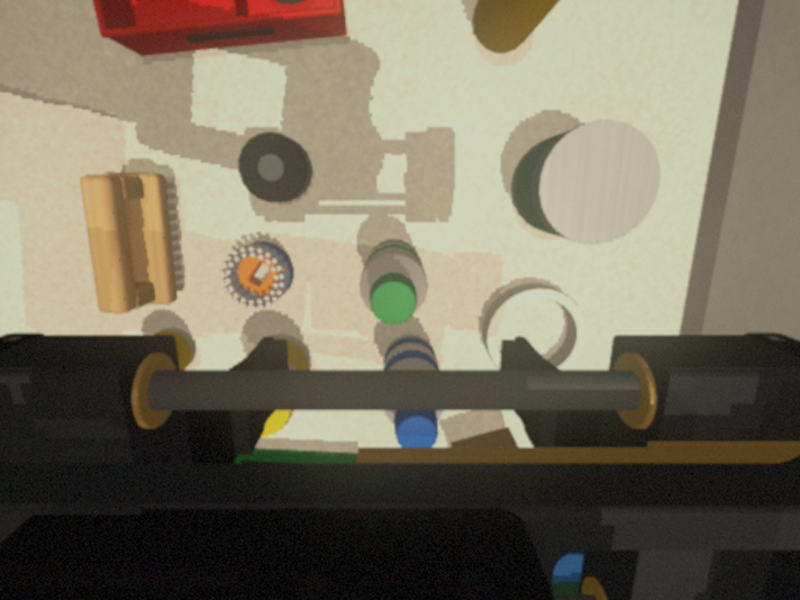

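The green cap at (393,302) sits on the jaw centre line. The brush bar runs (98,178)→(115,310), and the head slot at (263,270) slants.

jog_arm(motion=[0,0,0.9,0,0,0,-1,0,0,0.9,0,0,0,-1,0,0,0.9,0,0,0,-1,0,0,0.9,0,0,0,-1,0,0,0.6,0,0,0,-1,0,0,0,0,0,0,-1])

```text
time: 15.5
position: [0.6623, 0.0083, 0.0879]
tool_rot: [0.706, 0.708, -0.002, -0.002]
ft_force: [-1.2, -0.4, 0.2]
grip_width: 0.0867
grip_force: 0.0
```

jog_arm(motion=[0,0,0,0,0,0,1,0,0,0,0,0,0,1,0,0,0,0,0,0,1,0,0,0,0,0,0,1,0,0,0,0,0,0,1])

```text
time: 16.12
position: [0.6644, 0.0064, 0.0904]
tool_rot: [0.707, 0.707, -0.0, -0.0]
ft_force: [-0.9, -0.5, 2.8]
grip_width: 0.0513
grip_force: 25.0
```

jog_arm(motion=[0,0,-0.85,0,0,0,1,0,0,-0.85,0,0,0,1,0,0,-0.85,0,0,0,1,0,0,-0.85,0,0,0,1,0,0,-0.85,0,0,0,1,0,0,0,0,0,0,1])

```text
time: 16.88
position: [0.6662, 0.0063, 0.2625]
tool_rot: [0.707, 0.707, 0.002, 0.003]
ft_force: [0.9, 0.7, -3.1]
grip_width: 0.0513
grip_force: 25.0
```

jog_arm(motion=[-0.9,-0.6,0,0,0,0,1,-0.9,-0.6,0,0,0,0,1,-0.9,-0.6,0,0,0,0,1,-0.9,-0.6,0,0,0,0,1,-0.9,-0.6,0,0,0,0,1,-0.9,-0.6,0,0,0,0,1,-0.9,-0.6,0,0,0,0,1,0,0,0,0,0,0,1,0,0,0,0,0,0,1])

```text
time: 18.0
position: [0.496, -0.2448, 0.2583]
tool_rot: [0.707, 0.707, 0.0, -0.002]
ft_force: [1.2, 0.3, -2.5]
grip_width: 0.051
grip_force: 25.0
```

jog_arm(motion=[0,0,0.9,0,0,0,1,0,0,0.9,0,0,0,1,0,0,0.9,0,0,0,1,0,0,0.9,0,0,0,1,0,0,0.35,0,0,0,1,0,0,0.15,0,0,0,1,0,0,0,0,0,0,1])

```text
time: 18.88
position: [0.4974, -0.2456, 0.0964]
tool_rot: [0.707, 0.708, 0.0, 0.001]
ft_force: [-0.3, 0.0, -3.3]
grip_width: 0.0514
grip_force: 25.0
```

jog_arm(motion=[0,0,0.04,0,0,0,1,0,0,0.03,0,0,0,1,0,0,0,0,0,0,1])

```text
time: 19.25
position: [0.4973, -0.2461, 0.0943]
tool_rot: [0.707, 0.707, 0.0, 0.001]
ft_force: [-1.5, -0.6, 4.1]
grip_width: 0.051
grip_force: 25.0
```

jog_arm(motion=[0,0,0,0,0,0,-1,0,0,0,0,0,0,-1,0,0,0,0,0,0,-1,0,0,0,0,0,0,-1,0,0,-0.5,0,0,0,-1,0,0,-0.9,0,0,0,-1,0,0,-0.9,0,0,0,-1,0,0,-0.9,0,0,0,-1,0,0,-0.9,0,0,0,-1])

```text
time: 20.38
position: [0.4965, -0.2454, 0.2582]
tool_rot: [0.707, 0.707, -0.0, -0.0]
ft_force: [-0.0, -0.6, 0.2]
grip_width: 0.087
grip_force: 0.0
```

jog_arm(motion=[0.94,0.325,0,0,0,0,-1,0.94,0.325,0,0,0,0,-1,0.94,0.325,0,0,0,0,-1,0.94,0.325,0,0,0,0,-1,0,0,0,0,0,0,-1,0,0,0,0,0,0,-1])

```text
time: 21.12
position: [0.5485, -0.0954, 0.257]
tool_rot: [0.707, 0.708, -0.0, 0.0]
ft_force: [1.0, 0.2, -0.3]
grip_width: 0.0869
grip_force: 0.0
```

jog_arm(motion=[0,0,0.9,0,0,0,-1,0,0,0.9,0,0,0,-1,0,0,0.9,0,0,0,-1,0,0,0.9,0,0,0,-1,0,0,0.5,0,0,0,-1,0,0,0.2,0,0,0,-1,0,0,0,0,0,0,-1])

```text
time: 22.0
position: [0.5486, -0.096, 0.085]
tool_rot: [0.707, 0.707, -0.0, -0.0]
ft_force: [-0.1, 0.2, -0.5]
grip_width: 0.0869
grip_force: 0.0
```

jog_arm(motion=[0,0,0,0,0,0,1,0,0,0,0,0,0,1,0,0,0,0,0,0,1,0,0,0,0,0,0,1,0,0,0,0,0,0,1])

```text
time: 22.62
position: [0.549, -0.0951, 0.0857]
tool_rot: [0.707, 0.707, 0.0, 0.0]
ft_force: [-1.0, 0.2, 4.9]
grip_width: 0.0616
grip_force: 25.0
```

jog_arm(motion=[0,0,-0.85,0,0,0,1,0,0,-0.85,0,0,0,1,0,0,-0.85,0,0,0,1,0,0,-0.85,0,0,0,1,0,0,-0.85,0,0,0,1,-0.955,-0.2,0,0,0,0,1,-0.955,-0.2,0,0,0,0,1,-0.955,-0.2,0,0,0,0,1,-0.955,-0.2,0,0,0,0,1,-0.955,-0.2,0,0,0,0,1,-0.955,-0.2,0,0,0,0,1,-0.955,-0.2,0,0,0,0,1])

```text
time: 24.12
position: [0.4919, -0.3631, 0.254]
tool_rot: [0.707, 0.707, 0.0, -0.001]
ft_force: [-0.4, -0.0, -2.7]
grip_width: 0.0612
grip_force: 25.0
```

jog_arm(motion=[0,0,0,0,0,0,1,0,0,0.9,0,0,0,1,0,0,0.9,0,0,0,1,0,0,0.9,0,0,0,1,0,0,0.9,0,0,0,1,0,0,0.35,0,0,0,1,0,0,0.15,0,0,0,1,0,0,0,0,0,0,1])

```text
time: 25.12
position: [0.4933, -0.3627, 0.0918]
tool_rot: [0.707, 0.707, 0.0, 0.001]
ft_force: [-0.2, 0.2, -1.1]
grip_width: 0.0613
grip_force: 25.0
```

jog_arm(motion=[0,0,0.04,0,0,0,1,0,0,0.03,0,0,0,1,0,0,0,0,0,0,1])

```text
time: 25.5
position: [0.4934, -0.3632, 0.0897]
tool_rot: [0.707, 0.707, -0.0, 0.001]
ft_force: [-0.6, -0.3, 4.0]
grip_width: 0.0614
grip_force: 25.0
```

jog_arm(motion=[0,0,0,0,0,0,-1,0,0,0,0,0,0,-1,0,0,0,0,0,0,-1,0,0,0,0,0,0,-1,0,0,-0.5,0,0,0,-1,0,0,-0.9,0,0,0,-1,0,0,-0.9,0,0,0,-1,0,0,-0.9,0,0,0,-1,0,0,-0.9,0,0,0,-1])

```text
time: 26.62
position: [0.4927, -0.3623, 0.2534]
tool_rot: [0.707, 0.707, 0.0, -0.0]
ft_force: [-0.1, 0.0, -0.0]
grip_width: 0.0872
grip_force: 0.0
```

Run:
```python
from h import *
A=load('w3'); f=1.5625
for n,p in dict(barL0=(83,178),barL1=(101,312),barR0=(113,177),barR1=(131,307)).items(): print(n,atz(A,np.array(p)/f,.082))
```

```text
barL0 [0.4338 0.083  0.082 ]
barL1 [ 0.4293 -0.0205  0.082 ]
barR0 [0.4562 0.0837 0.082 ]
barR1 [ 0.4541 -0.0163  0.082 ]
```

jog_arm(motion=[0.9,-0.11,0,0,0,0,-1,0.9,-0.11,0,0,0,0,-1,0.9,-0.11,0,0,0,0,-1,0.9,-0.11,0,0,0,0,-1,0.9,-0.11,0,0,0,0,-1,0.9,-0.11,0,0,0,0,-1,0.9,-0.11,0,0,0,0,-1,0.9,-0.11,0,0,0,0,-1,0.9,-0.11,0,0,0,0,-1,0.9,-0.11,0,0,0,0,-1,0.9,-0.11,0,0,0,0,-1,0,0,0,0,0,0,-1])

```text
time: 28.12
position: [0.4432, 0.0353, 0.2523]
tool_rot: [0.706, 0.709, -0.0, -0.0]
ft_force: [0.4, 0.0, 0.2]
grip_width: 0.0872
grip_force: 0.0
```

jog_arm(motion=[0,0,0,0,0,0,-1,0,0,0.9,0,0,0,-1,0,0,0.9,0,0,0,-1,0,0,0.9,0,0,0,-1,0,0,0.9,0,0,0,-1,0,0,0.5,0,0,0,-1,0,0,0,0,0,0,-1])

```text
time: 29.0
position: [0.4438, 0.0323, 0.0871]
tool_rot: [0.708, 0.707, -0.001, -0.001]
ft_force: [-0.8, 1.2, -1.1]
grip_width: 0.0869
grip_force: 0.0
```

jog_arm(motion=[0,0,0.35,0,0,0.4,-1,0,0,0.22,0,0,0,-1,0,0,0,0,0,0,-1,0,0,0,0,0,0,1,0,0,0,0,0,0,1,0,0,0,0,0,0,1,0,0,0,0,0,0,1,0,0,0,0,0,0,1,0,0,0,0,0,0,1,0,0,0,0,0,0,1])

```text
time: 30.25
position: [0.4436, 0.0335, 0.0655]
tool_rot: [0.717, 0.697, -0.0, -0.001]
ft_force: [-1.2, -0.2, 0.1]
grip_width: 0.0249
grip_force: 0.4
```

jog_arm(motion=[0,0,0,0,0,0,1,0,0,0,0,0,0,1,0,0,-0.8,0,0,0,1,0,0,-0.9,0,0,-0.8,1,0,0,-0.9,0,0,-0.83,1,0,0,0,0,0,0,1])

```text
time: 31.0
position: [0.446, 0.0332, 0.1716]
tool_rot: [0.676, 0.737, 0.002, 0.003]
ft_force: [0.1, -0.0, -1.7]
grip_width: 0.0238
grip_force: 24.3
```

jog_arm(motion=[0.82,0.23,0,0,0,0,1,0.82,0.23,0,0,0,0,1,0.82,0.23,0,0,0,0,1,0.82,0.23,0,0,0,0,1,0.82,0.23,0,0,0,0,1,0.82,0.22,0,0,0,0,1,0.78,0.22,0,0,0,0,1,0,0,0,0,0,0,1,0,0,0,0,0,0,1])

```text
time: 32.12
position: [0.4866, 0.2654, 0.168]
tool_rot: [0.676, 0.737, -0.002, -0.001]
ft_force: [-0.1, -0.3, -1.7]
grip_width: 0.0239
grip_force: 24.3
```

jog_arm(motion=[0,0,0.9,0,0,0,1,0,0,0.9,0,0,0,1,0,0,0.4,0,0,0,1,0,0,0.2,0,0,0,1,0,0,0.06,0,0,0,1,0,0,0,0,0,0,1])

```text
time: 32.88
position: [0.4885, 0.2662, 0.0719]
tool_rot: [0.676, 0.737, 0.001, 0.0]
ft_force: [0.3, -0.6, -2.6]
grip_width: 0.024
grip_force: 24.3
```

jog_arm(motion=[0,0,0.04,0,0,0,1,0,0,0.03,0,0,0,1,0,0,0,0,0,0,1])

```text
time: 33.25
position: [0.4882, 0.2663, 0.0692]
tool_rot: [0.676, 0.737, 0.001, 0.0]
ft_force: [-1.8, -0.7, 3.2]
grip_width: 0.0235
grip_force: 24.2
```

jog_arm(motion=[0,0,0,0,0,0,-1,0,0,0,0,0,0,-1,0,0,0,0,0,0,-1,0,0,0,0,0,0,-1,0,0,0,0,0,0,-1,0,0,-0.5,0,0,0,-1,0,0,-0.9,0,0,0,-1,0,0,-0.9,0,0,0,-1,0,0,-0.9,0,0,0,-1,0,0,-0.5,0,0,0,-1])

```text
time: 34.5
position: [0.4885, 0.2663, 0.2184]
tool_rot: [0.676, 0.737, 0.001, 0.001]
ft_force: [0.0, -0.1, -0.7]
grip_width: 0.087
grip_force: 0.0
```

jog_arm(motion=[0,0,0,0,0,0.62,-1,0,0,0,0,0,0.62,-1,-0.55,0.74,0,0,0,0,-1,-0.55,0.74,0.6,0,0,0,-1,-0.55,0.74,0.6,0,0,0,-1,0,0,0,0,0,0,-1,0,0,0,0,0,0,-1,0,0,0,0,0,0,-1])

```text
time: 35.5
position: [0.576, 0.2009, 0.1691]
tool_rot: [0.707, 0.707, 0.0, 0.0]
ft_force: [-0.7, 0.4, -0.1]
grip_width: 0.087
grip_force: 0.0
```

Run:
```python
from h import *
shot('w4'); c=load('w4'); p=proj(c,[.577,.251,.08]).round().astype(int); print(p)
im=cv2.imread('pics/w4.png'); x0=max(p[0]-60,0);y0=max(p[1]-45,0); print(x0,y0); cv2.imwrite('pics/w4c.png',cv2.resize(im[y0:y0+90,x0:x0+120],None,fx=6,fy=6,interpolation=cv2.INTER_CUBIC))
```

```text
35.5 [0.576  0.2009 0.1691] [0.7068 0.7075 0.0003 0.0001] [ 0.0023 -0.0041 -0.0032 -0.0036 -0.0029 -0.0021]
[252 142]
192 97
```

jog_arm(motion=[0.6,0.4,-0.5,0,0,0,-1,0,0,0,0,0,0,-1,0,0,0,0,0,0,-1])

```text
time: 35.92
position: [0.5914, 0.224, 0.1882]
tool_rot: [0.707, 0.707, -0.001, -0.0]
ft_force: [-0.5, -0.4, -0.7]
grip_width: 0.0871
grip_force: 0.0
```

Run:
```python
from h import *
shot('w5')
ims=[]
for n in('w4','w5'):
    c=load(n); p=proj(c,[.577,.251,.08]).round().astype(int); im=cv2.imread(f'pics/{n}.png'); x0=p[0]-32;y0=p[1]-35; print(n,x0,y0)
    ims.append(cv2.resize(im[y0:y0+70,x0:x0+64],(384,420),interpolation=cv2.INTER_CUBIC))
cv2.imwrite('pics/t45.png',np.hstack(ims))
```

```text
35.925 [0.5914 0.224  0.1882] [ 0.7067  0.7075 -0.0006 -0.0002] [-0.0107  0.0071  0.02    0.0016  0.0022  0.0003]
w4 220 107
w5 204 130
```

View pics/t45.png

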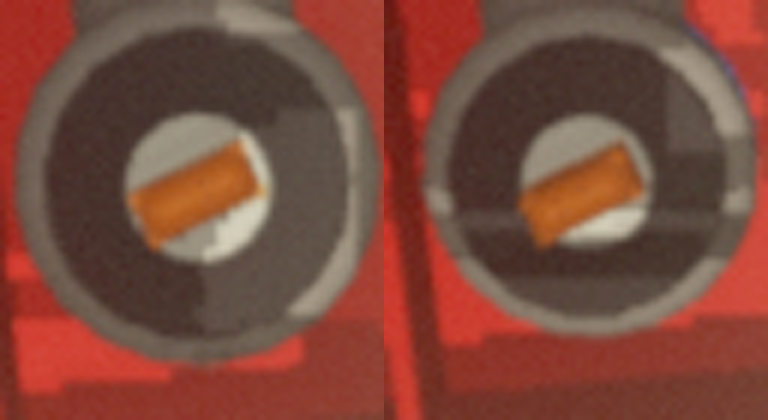

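Tang: in the w4 crop its centre is (197,192) and it is tilted 28° up-right. The w5 crop has it at (199,196) with the same tilt. The black seat disc centre is at about (199,180) and (203,175). Next I look at the brush head the same way.

Run:
```python
from h import *
a,b=load('w4'),load('w5')
p4=np.array([220+197/6,107+192/6]); p5=np.array([204+199/6,130+196/6])
X=tri([(a,p4),(b,p5)]); print('tri',X)
for z in(.08,.086): print(z,atz(a,p4,z),atz(b,p5,z))
s4=np.array([220+199/6,107+180/6]); s5=np.array([204+203/6,130+175/6])
print('seat',atz(a,s4,.064),atz(b,s5,.064),tri([(a,s4),(b,s5)]))
for c,L in((a,[(142,221),(252,163)]),(b,[(146,226),(253,167)])):
    o=np.array([220,107]) if c is a else np.array([204,130])
    P=[atz(c,o+np.array(q)/6,.086) for q in L]; d=P[1]-P[0]; print(np.degrees(np.arctan2(d[1],d[0])),np.linalg.norm(d))
```

```text
tri [0.5776 0.2535 0.0824]
0.08 [0.5774 0.2536 0.08  ] [0.5777 0.253  0.08  ]
0.086 [0.5773 0.2539 0.086 ] [0.578  0.2539 0.086 ]
seat [0.5777 0.2544 0.064 ] [0.5775 0.2543 0.064 ] [0.5777 0.2546 0.0666]
27.463793125981535 0.017534714088044252
28.873968689082485 0.019254670291754497
```

jog_arm(motion=[-0.92,-0.2,0,0,0,0,-1,-0.92,-0.2,0,0,0,0,-1,-0.92,-0.2,0,0,0,0,-1,-0.92,-0.2,0,0,0,0,-1,-0.92,-0.2,0,0,0,0,-1,-0.92,-0.2,0,0,0,0,-1,-0.92,-0.2,0,0,0,0,-1,0,0,0.6,0,0,0,-1,0,0,0.6,0,0,0,-1,0,0,0,0,0,0,-1,0,0,0,0,0,0,-1])

```text
time: 37.35
position: [0.5365, -0.0336, 0.1407]
tool_rot: [0.707, 0.707, -0.0, -0.0]
ft_force: [0.8, -0.0, 0.8]
grip_width: 0.0872
grip_force: 0.0
```

```bash
python3 -c "
from h import *
shot('w6')"
```

```text
37.35 [ 0.5365 -0.0336  0.1407] [ 0.7072  0.7071 -0.0001 -0.    ] [ 0.0052 -0.0135 -0.0169  0.     -0.0036  0.0012]
```

jog_arm(motion=[0.5,-0.4,0,0,0,0,-1,0,0,0,0,0,0,-1,0,0,0,0,0,0,-1])

```text
time: 37.78
position: [0.5218, -0.0139, 0.1412]
tool_rot: [0.707, 0.707, 0.001, 0.001]
ft_force: [1.0, 0.2, -1.0]
grip_width: 0.087
grip_force: 0.0
```

Run:
```python
from h import *
shot('w7')
ims=[]
for n in('w6','w7'):
    c=load(n); p=proj(c,[.535,-.001,.03]).round().astype(int); im=cv2.imread(f'pics/{n}.png'); x0=p[0]-32;y0=p[1]-35; print(n,x0,y0)
    ims.append(cv2.resize(im[y0:y0+70,x0:x0+64],(384,420),interpolation=cv2.INTER_CUBIC))
cv2.imwrite('pics/t67.png',np.hstack(ims))
```

```text
37.775 [ 0.5218 -0.0139  0.1412] [0.7069 0.7073 0.0006 0.0012] [-0.0073  0.008  -0.0074  0.0003  0.0007  0.0015]
w6 218 124
w7 232 143
```

View pics/t67.png

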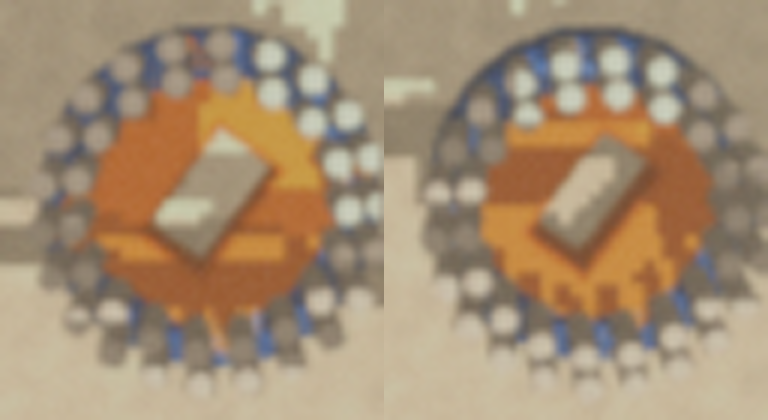

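Slot: in the w6 crop its centre is (211,194), long axis about 52.5° up-right. The w7 crop has it at (209,197), about 53.6°.

Run:
```python
from h import *
a,b=load('w6'),load('w7')
p,q=np.array([218+211/6,124+194/6]),np.array([232+209/6,143+197/6])
print(tri([(a,p),(b,q)]),atz(a,p,.018),atz(b,q,.018))
for c,L,o in((a,[(177,239),(246,149)],(218,124)),(b,[(175.5,242),(242.5,151)],(232,143))):
    P=[atz(c,np.array(o)+np.array(r)/6,.018) for r in L]; d=P[1]-P[0]; print(np.degrees(np.arctan2(d[1],d[0])),np.linalg.norm(d))
print(robot.get_obs()['position'])
```

```text
[ 0.5381 -0.0001  0.0201] [ 0.5383 -0.0003  0.018 ] [ 0.538  -0.0007  0.018 ]
52.52742638048762 0.01903852331628614
54.64221875747337 0.019465075010962427
[ 0.5219 -0.0141  0.141 ]
```

jog_arm(motion=[0.34,0.4,0,0,0,0,-1,0,0,0,0,0,0,-1,0,0,0.9,0,0,0,-1,0,0,0.9,0,0,0,-1,0,0,0.8,0,0,0,-1,0,0,0.3,0,0,0,-1,0,0,0,0,0,0,-1,0,0,0,0,0,0,-1])

```text
time: 38.83
position: [0.5375, -0.0003, 0.0254]
tool_rot: [0.707, 0.707, 0.001, 0.001]
ft_force: [0.6, -0.6, 0.0]
grip_width: 0.0871
grip_force: 0.0
```

jog_arm(motion=[0,0,0.17,0,0,0,-1,0,0,0,0,0,0,-1,0,0,0,0,0,0,1,0,0,0,0,0,0,1,0,0,0,0,0,0,1,0,0,0,0,0,0,1,0,0,0,0,0,0,1], grip_force=20)

```text
time: 39.7
position: [0.5367, 0.0001, 0.0176]
tool_rot: [0.707, 0.707, 0.0, 0.0]
ft_force: [0.3, 0.7, 1.3]
grip_width: 0.0577
grip_force: 20.0
```

```bash
python3 -c "
from h import *
for i in range(3):
  o=robot.get_obs();print(o['position'],o['grip_width'],o['grip_force'])"
```

```text
[0.5367 0.0001 0.0176] 0.05769315159027005 19.999964924459164
[0.5367 0.0001 0.0176] 0.05769315159027005 19.999964924459164
[0.5367 0.0001 0.0176] 0.05769315159027005 19.999964924459164
```

jog_arm(motion=[0,0,-0.88,0,0,0,1,0,0,-0.88,0,0,0,1,0,0,-0.88,0,0,0,1,0,0,-0.88,0,0,0,1,0.905,0.145,0,0,0,0,1,0.905,0.145,0,0,0,0,1,0.905,0.145,0,0,0,0,1,0.905,0.145,0,0,0,0,1,0.905,0.145,0,0,0,0,1,0.905,0.145,0,0,0,0,1,0.905,0.145,0,0,0,0,1])

```text
time: 41.08
position: [0.5768, 0.2545, 0.1579]
tool_rot: [0.707, 0.707, -0.0, -0.0]
ft_force: [0.1, -0.2, -1.1]
grip_width: 0.0579
grip_force: 20.0
```

jog_arm(motion=[0,0,0,0,0,0.9,1,0,0,0,0,0,0.9,1,0,0,0,0,0,0.9,1,0,0,0,0,0,0.9,1,0,0,0,0,0,0.9,1,0,0,0,0,0,0.9,1,0,0,0,0,0,0.9,1,0,0,0,0,0,0,1,0,0,0,0,0,0,1,0,0,0,0,0,0,1])

```text
time: 42.32
position: [0.5771, 0.2534, 0.1582]
tool_rot: [0.844, 0.536, -0.0, -0.0]
ft_force: [-1.1, 1.2, -0.2]
grip_width: 0.0576
grip_force: 20.0
```

Run:
```python
from h import *
P=[]
for i in range(4):
    o=shot('w8'); P.append(o['position'])
m=np.mean(P,0); q=o['tool_rot']; y=2*np.arctan2(q[1],q[0]); d=np.array([.5777,.2542])-m[:2]
print(m,np.degrees(y),'units',(np.cos(y)*d[0]+np.sin(y)*d[1])/.04,(np.sin(y)*d[0]-np.cos(y)*d[1])/.04)
```

```text
42.325 [0.5771 0.2534 0.1582] [ 0.8442  0.536  -0.0001 -0.0001] [ 0.0006 -0.0003 -0.0009  0.0002  0.0003  0.0021]
42.375 [0.5772 0.2534 0.1583] [ 0.8443  0.5359 -0.0001 -0.    ] [ 0.0004  0.0001 -0.0008  0.0003 -0.0008  0.0032]
42.425 [0.5772 0.2535 0.1583] [ 0.8443  0.5359 -0.     -0.    ] [-0.0013 -0.0007  0.0008 -0.0019 -0.0005  0.0012]
42.475 [0.5773 0.2535 0.1584] [0.8443 0.5359 0.     0.    ] [-0.0009  0.0005  0.0014 -0.0015  0.0016  0.0016]
[0.5772 0.2534 0.1583] 64.80704848434578 units 0.022758716950784796 0.00352010244050025
```

View pics/w8b.png

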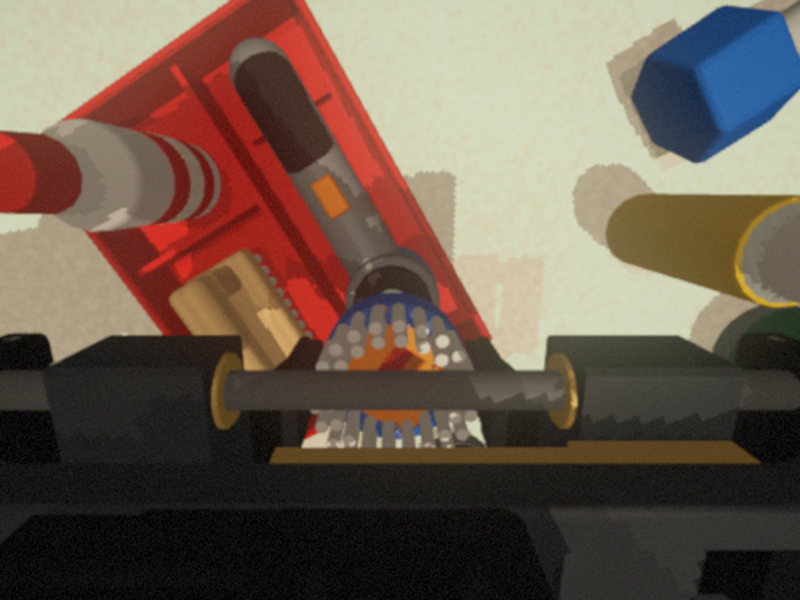

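The red bottle and scrub brush are seated in the red tote. The head sits over the seat with its slot at (402,360). Lowering.

jog_arm(motion=[0.02,0,0.6,0,0,0,1,0,0,0.6,0,0,0,1,0,0,0.15,0,0,0,1,0,0,0.12,0,0,0,1,0,0,0,0,0,0,1])

```text
time: 43.15
position: [0.578, 0.2543, 0.1]
tool_rot: [0.844, 0.536, 0.0, 0.0]
ft_force: [0.5, -0.1, -0.2]
grip_width: 0.0577
grip_force: 20.0
```

jog_arm(motion=[0,0,0.1,0,0,0,1,0,0,0.05,0,0,0,1,0,0,0,0,0,0,1])

```text
time: 43.52
position: [0.5775, 0.2542, 0.0935]
tool_rot: [0.844, 0.536, -0.0, -0.0]
ft_force: [-0.2, 0.3, -1.0]
grip_width: 0.0578
grip_force: 20.0
```

jog_arm(motion=[0,0,0.1,0,0,0,1,0,0,0.1,0,0,0,1,0,0,0.05,0,0,0,1,0,0,0,0,0,0,1])

```text
time: 44.02
position: [0.5774, 0.2541, 0.0832]
tool_rot: [0.844, 0.536, -0.0, -0.0]
ft_force: [-0.4, 0.8, -1.2]
grip_width: 0.0571
grip_force: 20.0
```

jog_arm(motion=[0,0,0.02,0,0,0,1,0,0,0.02,0,0,0,1,0,0,0,0,0,0,1])

```text
time: 44.4
position: [0.5776, 0.2542, 0.0819]
tool_rot: [0.844, 0.536, -0.0, -0.0]
ft_force: [0.8, 0.8, -0.8]
grip_width: 0.0574
grip_force: 20.0
```

Home within a millimetre. Releasing, then backing off to look.

jog_arm(motion=[0,0,0.02,0,0,0,1,0,0,0,0,0,0,-1,0,0,0,0,0,0,-1,0,0,0,0,0,0,-1,0,0,0,0,0,0,-1,0,0,-0.4,0,0,0,-1,0,0,-0.9,0,0,0,-1,0,0,-0.9,0,0,0,-1,0,0,-0.9,0,0,0,-1])

```text
time: 45.52
position: [0.5777, 0.2542, 0.2075]
tool_rot: [0.844, 0.536, 0.001, 0.0]
ft_force: [0.4, -0.4, -0.3]
grip_width: 0.087
grip_force: 0.0
```

jog_arm(motion=[-0.8,0,-0.5,0,0,0,-1,-0.8,0,-0.5,0,0,0,-1,-0.8,0,-0.5,0,0,0,-1,-0.6,0,0,0,0,0,-1,0,0,0,0,0,0,-1,0,0,0,0,0,0,-1])

```text
time: 46.28
position: [0.5269, 0.146, 0.2658]
tool_rot: [0.844, 0.536, 0.001, 0.0]
ft_force: [0.3, -0.2, -0.4]
grip_width: 0.0872
grip_force: 0.0
```

Run:
```python
from h import *
o=shot('w9'); c=load('w9'); p=proj(c,[.577,.254,.08]).round().astype(int); print(p)
im=cv2.imread('pics/w9.png'); x0=p[0]-60;y0=max(p[1]-50,0); a=cv2.resize(im[y0:y0+100,x0:x0+120],(600,500),interpolation=cv2.INTER_CUBIC); print(x0,y0); cv2.imwrite('pics/w9c.png',a)
t=robot.camera('top'); cv2.imwrite('pics/top1.png',cv2.resize(t[130:260,80:420],(800,306),interpolation=cv2.INTER_CUBIC))
s=robot.camera('scene'); cv2.imwrite('pics/scene1.png',cv2.resize(s[150:310,100:456],(800,360),interpolation=cv2.INTER_CUBIC))
cv2.imwrite('pics/fin.png',np.vstack([cv2.imread('pics/top1.png')[:240],cv2.imread('pics/scene1.png')]))
```

```text
46.275 [0.5269 0.146  0.2658] [0.8444 0.5357 0.0007 0.0001] [ 0.0094  0.0155 -0.0053 -0.0007 -0.0013 -0.0011]
[250  76]
190 26
```

View pics/w9c.png

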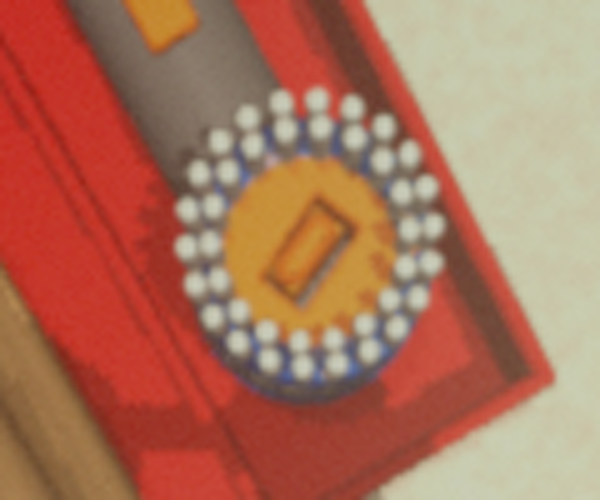

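View pics/fin.png

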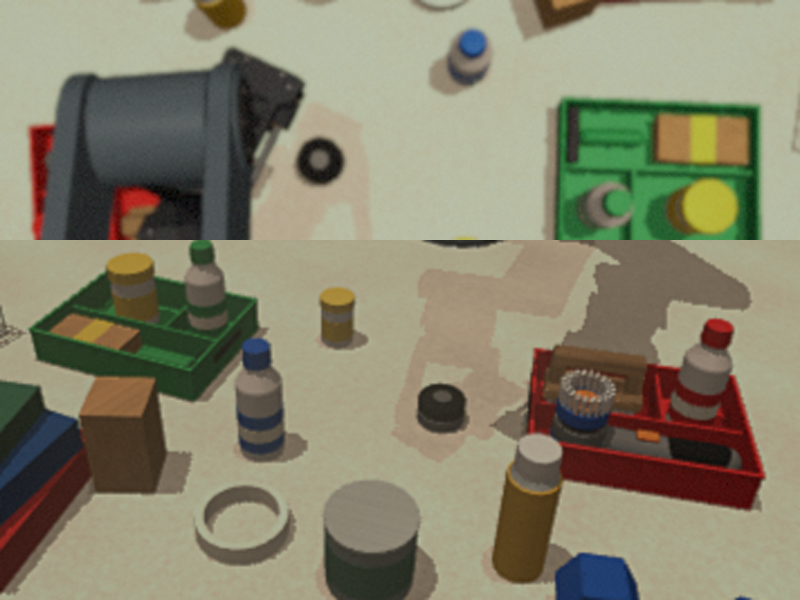

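The tang fills the slot at (310,250) and the head sits on the seat. All five items stand in their bays. The blue bottle and the felt head have not moved.

```bash
python3 -c "
from rig import robot
print(robot.hand_in())"
```

```text
the job is handed in; nothing more can be done
None
```

Both kits are made up and handed in at about 46 s of the 125 s allowed; the last pictures show every item in its place and the blue bottle and black polishing head undisturbed, but the hand-in returned no verdict.

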